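# Seat round-bottom flasks in their heating mantles

## Task

Set up the heating mantles for the distillations: take each of the four round-bottom glass flasks out of its cork ring and seat it in the heating mantle of its own size, the smallest flask in the smallest mantle and so on up to the largest flask in the largest mantle. Each flask must sit fully home in the bowl with its neck upright; lower the glass in, never let it fall. Leave the wash bottle and the dropper bottle among them standing where they are.

Things in the scene. Friction and masses are not known exactly. Their poses are not given: they have to be found in the camera images.
- flask_25: 25 ml round-bottom flask, smallest of four: clear glass globe 41 mm wide; straight neck 19 mm wide with frosted band, free to grip from z = 45 mm; lip 3.6 mm wider at the mouth, z = 78 mm. Origin: lowest point of the globe; z along the neck. 30 g +-25%, low centre of mass. Starts upright, origin 6 mm above the bench, lifting freely out of a fixed brown cork ring 63 mm wide, 14 mm high.
- flask_50: 50 ml round-bottom flask, second smallest of four: clear glass globe 51 mm wide; straight neck 19 mm wide with frosted band, free to grip from z = 55 mm; lip 3.6 mm wider at the mouth, z = 90 mm. Origin: lowest point of the globe; z along the neck. 45 g +-25%, low centre of mass. Starts upright, origin 6 mm above the bench, lifting freely out of a fixed brown cork ring 71 mm wide, 16 mm high.
- flask_100: 100 ml round-bottom flask, second largest of four: clear glass globe 64 mm wide; straight neck 26 mm wide with frosted band, free to grip from z = 68 mm; lip 3.6 mm wider at the mouth, z = 105 mm. Origin: lowest point of the globe; z along the neck. 70 g +-25%, low centre of mass. Starts upright, origin 6 mm above the bench, lifting freely out of a fixed brown cork ring 81 mm wide, 19 mm high.
- flask_250: 250 ml round-bottom flask, largest of four: clear glass globe 85 mm wide; straight neck 26 mm wide with frosted band, free to grip from z = 89 mm; lip 3.6 mm wider at the mouth, z = 130 mm. Origin: lowest point of the globe; z along the neck. 125 g +-25%, low centre of mass. Starts upright, origin 6 mm above the bench, lifting freely out of a fixed brown cork ring 98 mm wide, 23 mm high.
- mantle_25: heating mantle for the 25 ml flask, smallest of four: round grey housing 80 mm wide, 51 mm high, knob on its front, fixed; smooth rigid off-white bowl open at the top, 50 mm wide at the rim, sides at 60 degrees to the level, so a flask a few mm off centre slides to the middle. Origin: centre of its underside, z up the bowl's axis. Its own flask seated home has its origin on this axis, 28 mm up.
- mantle_50: heating mantle for the 50 ml flask, second smallest of four: round grey housing 91 mm wide, 55 mm high, knob on its front, fixed; smooth rigid off-white bowl open at the top, 61 mm wide at the rim, sides at 60 degrees to the level, so a flask a few mm off centre slides to the middle. Origin: centre of its underside, z up the bowl's axis. Its own flask seated home has its origin on this axis, 28 mm up.
- mantle_100: heating mantle for the 100 ml flask, second largest of four: round grey housing 106 mm wide, 61 mm high, knob on its front, fixed; smooth rigid off-white bowl open at the top, 76 mm wide at the rim, sides at 60 degrees to the level, so a flask a few mm off centre slides to the middle. Origin: centre of its underside, z up the bowl's axis. Its own flask seated home has its origin on this axis, 28 mm up.
- mantle_250: heating mantle for the 250 ml flask, largest of four: round grey housing 129 mm wide, 71 mm high, knob on its front, fixed; smooth rigid off-white bowl open at the top, 99 mm wide at the rim, sides at 60 degrees to the level, so a flask a few mm off centre slides to the middle. Origin: centre of its underside, z up the bowl's axis. Its own flask seated home has its origin on this axis, 28 mm up.
- dropper_bottle: amber dropper bottle with black rubber cap, 33 mm in diameter and 79 mm tall, standing upright in the row of flasks nearest the robot; bystander, leave it (a like bottle, fixed, stands farther back beside the mantles). Origin at the centre of its underside, z up.
- wash_bottle: white wash bottle with red cap, bent red spout and blue label, 101 x 68 mm and 180 mm tall with the spout, standing upright among the mantles; bystander, leave it. Origin on its underside at the middle of its 101 mm length, spout included (the 68 mm wide body stands 17 mm off it towards its own +x), z up.
Things that resemble listed ones, but are neither listed nor needed, are in the scene too. Leave any pink look-alike of the flask_100 alone. What is shaped like the flask_25 but blue or turquoise is not meant.

How it is judged:
At the end, for the whole second after the job is handed in: Every flask rests, released and still, in the mantle of its own size: its lowest point within 10 mm of the bowl's axis and 22 to 34 mm above the mantle's underside (28 mm when home), its neck within 0.3 rad of upright (horizontal distance between flask_25 and mantle_25 below 0.01 m and z of flask_25 in the frame of mantle_25 between 0.022 and 0.034 m and angle between each of flask_25, flask_50, flask_100, flask_250's own z axis and vertical below 0.3 rad and linear speed of each of flask_25, flask_50, flask_100, flask_250 below 0.02 m/s and contact force between the fingers and flask_25 below 0.1 N and horizontal distance between flask_50 and mantle_50 below 0.01 m and z of flask_50 in the frame of mantle_50 between 0.022 and 0.034 m and contact force between the fingers and flask_50 below 0.1 N and horizontal distance between flask_100 and mantle_100 below 0.01 m and z of flask_100 in the frame of mantle_100 between 0.022 and 0.034 m and contact force between the fingers and flask_100 below 0.1 N and horizontal distance between flask_250 and mantle_250 below 0.01 m and z of flask_250 in the frame of mantle_250 between 0.022 and 0.034 m and contact force between the fingers and flask_250 below 0.1 N); the robot touches nothing.
It fails at once if a flask falls free (moves faster than 0.7 m/s, a drop of about 25 mm, with no finger on it) ((linear speed of flask_25 above 0.7 m/s and contact force between the fingers and flask_25 below 0.05 N) or (linear speed of flask_50 above 0.7 m/s and contact force between the fingers and flask_50 below 0.05 N) or (linear speed of flask_100 above 0.7 m/s and contact force between the fingers and flask_100 below 0.05 N) or (linear speed of flask_250 above 0.7 m/s and contact force between the fingers and flask_250 below 0.05 N)).
It fails at once if the wash bottle is moved more than 40 mm or tipped more than 0.5 rad (distance of wash_bottle from where it was at the start of the episode above 0.04 m or angle between wash_bottle's own z axis and vertical above 0.5 rad).
It fails at once if the dropper bottle is moved more than 40 mm or tipped more than 0.5 rad (distance of dropper_bottle from where it was at the start of the episode above 0.04 m or angle between dropper_bottle's own z axis and vertical above 0.5 rad).
It also fails if it takes over 128 s, if anything falls off the work surface, if the arm or the gripper's body presses on something with over 40 N, if the wrist force passes 120 N, or if a joint passes its speed limit or range.

## Robot

A 7-joint arm with a two-finger parallel gripper is mounted at the origin on a cart in front of the work surface, level with it; the furniture and walls round the work are solid. World frame = base frame: x ahead of the robot, y to its left, z up, the work surface at z = 0. Lengths are in m, angles in rad, forces in N, time in s.
With the tool pointing down it reaches from about 0.4 to 0.85 m from the base axis. Payload 10.4 kg.
Tool frame: the origin (TCP) lies at the very end of the fingers, on their centre line; the grasp point (between the pads) lies 19 mm behind it (manip.tcp_to_grasp is the distance from the TCP to the grasp point, in m); x points along the fingers, y is the direction in which the jaws open and shut, and the axes are right-handed (so a half turn about x gives the same grasp; the last joint's range is limited). The gripper opens to 85 mm and grips with 20 to 120 N. Pads are 22 mm wide; open, the fingers measure 114 mm over their backs; the gripper's body (76 mm by 85 mm) begins 54 mm behind the grasp point. The pads swing forward as they close: fully open they stand 13 mm farther back than shut.
Start: joints at [1.276, 0.332, -0.065, 1.46, 0.022, 1.35, -0.088], TCP at [0.168, -0.602, 0.231] pointing down, gripper open.
Joint ranges: [-2.6, 2.6], [-0.5, 2.12], [-1.47, 1.34], [0.16, 2.42], [-1.27, 4.41], [0.06, 2.06], [-2.6, 2.6]. Speed limits (rad/s): [2.22, 2.22, 2.79, 2.79, 3.14, 3.14, 3.14].

## Interface

Orientations are given as a unit quaternion [x, y, z, w].
In Python, from workcell import manip, cams, hand_in gives the robot as it stands.
- The arm moves only by the shell command python3 -m handwheel 'ROWS' [FORCE]. ROWS is text: rows parted by semicolons, each of 7 numbers parted by spaces: the shift along the tool's x, y, z in mm, then the turn, a rotation vector about the tool's x, y, z in rad, then the finger opening in mm, from 0 to 85.4. A call has 1 to 8 rows; each row shifts and turns the commanded pose from where the row before left it, along the tool's axes as they then stand; what a row does not reach is not made up. A row lasts 1/10 s, in which the tool goes at most 50 mm and 8.59 degrees, less where a joint would pass 70% of its speed; a pose out of reach is approached as far as the arm can. A call with a gripper value outside its range is refused whole. The fingers move at their own pace and stop on an object; FORCE is the grip in N (left out, the last holds). Time passes only in rows, so rows that do not move let the fingers close. It gives the time, the measured TCP pose, the force and the opening at its end, in the units of the state.
- manip.get_obs(): the state, without advancing time (a new reading comes with each control period).
- cams.camera(name): name is "scene" or "side" or "wrist"; returns a dict with "color" (480x640x3 uint8, blue, green, red), "depth" (480x640 float32, m along the optical axis (not along the pixel's ray), 0 where there is no reading), "camera_matrix" (3x3 intrinsics, pixels), "origin" and "attitude" of the camera in the world; the wrist camera has in their place "T_tool_cam" (4x4, takes a point from camera to tool coordinates, whose origin is the TCP and whose axes are the tool frame's). Camera axes: x right, y down, z forward; pixel columns grow to the right and rows downward; lengths in m; the calibration is good to about 2 mm. A picture is of the moment at which its call begins: read the wrist's pose just before it.
- hand_in(): hands the job in, once; it reports no verdict.
Trained networks look in the newest picture that a camera, given by its name, has taken for a name from the list of things; names that differ only in an ending like _2 or _b are one class to them, and where a whole thing is asked for, a point or a joint stands for the part that bears it (a point fixed in the world has none). Each returns a list of dicts, best first, with "conf" (0 to 1); they miss things now and then, are a little off and sometimes report something else, mostly with a low value. They report only what shows in the picture. A call takes as long as a camera call. They do not tell look-alikes from the thing itself.
- cams.recognise(camera, thing): "box" ([left, top, width, height] in pixels, round what is visible of it).
- cams.outline_of(camera, thing): "region" (480x640 bool, what is visible of it) and "box" ([left, top, width, height] in pixels, round what is visible of it).
The state is a dict: "clock": time; "joint_pos": joint angles; "joint_velocities": joint speeds; "tau": joint torques, N m; "position": TCP position; "ee_rot": TCP orientation; "ft_force": force on the tool from outside, world axes, zero at the start; "torque": the same for the moment, N m; "grip_width": opening from 0.0 (shut) to 1.0 (fully open).
Only numpy, scipy, OpenCV 4.12 (cv2) and the standard library are available. Lean on these libraries where they do the work, as an engineer would, in place of code of your own. Each camera call takes 0.05 s, during which the arm holds its last target.

## Working session

There is one attempt and no reset: what is moved stays moved. The work goes in short steps, Python scripts to look and compute and a shell command to move; the robot and the scene stay as the last step left them, time stands still between calls to the robot, and variables do not carry over. Pictures are saved under pics/ and viewed, and the job is handed in when it is done.

```bash
ls; mkdir -p pics; python3 - <<'E'
from workcell import manip, cams
import cv2
o=manip.get_obs();print(o)
for n in ("scene","side","wrist"):
    c=cams.camera(n);cv2.imwrite(f"pics/{n}0.png",c["color"])
    print(n,c["camera_matrix"],c.get("origin"),c.get("attitude"),c.get("T_tool_cam"))
E
```

```text
pics
{'clock': 0.0, 'joint_pos': array([ 1.2764048 ,  0.33286247, -0.0647236 ,  1.46094119,  0.02159126,
        1.34986685, -0.08847526]), 'joint_velocities': array([ 0.00030697, -0.0008708 , -0.00015671,  0.00011739,  0.00127732,
       -0.00011007,  0.00102098]), 'tau': array([ 8.91255077e-04, -6.25453520e+01,  4.94051341e-02, -3.91607666e+01,
        1.62653049e-02,  9.91256355e-03,  5.63912693e-05]), 'position': array([ 0.16770012, -0.60170212,  0.23052191]), 'ee_rot': array([-0.70050155, -0.09630227,  0.70066682, -0.09533865]), 'ft_force': array([ 0.20327546, -0.98395329, -0.18121863]), 'torque': array([-0.01467578,  0.06276553,  0.0427439 ]), 'grip_width': 1.0000197681547207}
scene [[499.69787175   0.         323.12648913]
 [  0.         499.69787175 247.45085967]
 [  0.           0.           1.        ]] [-0.11152185  0.45857016  0.6940312 ] [-0.40402312  0.80382855 -0.38489002  0.20611807] None
side [[529.1396746    0.         321.91157887]
 [  0.         529.1396746  245.57890607]
 [  0.           0.           1.        ]] [-0.25625205  0.6477958   0.62272255] [-0.37187599  0.77417381 -0.46016086  0.22497811] None
wrist [[354.75903972   0.         318.52599   ]
 [  0.         354.75903972 243.6059238 ]
 [  0.           0.           1.        ]] None None [[-6.76662650e-04 -2.86895824e-01  9.57961548e-01 -1.42630542e-01]
 [ 9.99999264e-01  7.70115313e-04  9.36994832e-04 -5.68561991e-04]
 [-1.00656076e-03  9.57961478e-01  2.86895092e-01 -7.37523200e-02]
 [ 0.00000000e+00  0.00000000e+00  0.00000000e+00  1.00000000e+00]]
```

View pics/scene0.png

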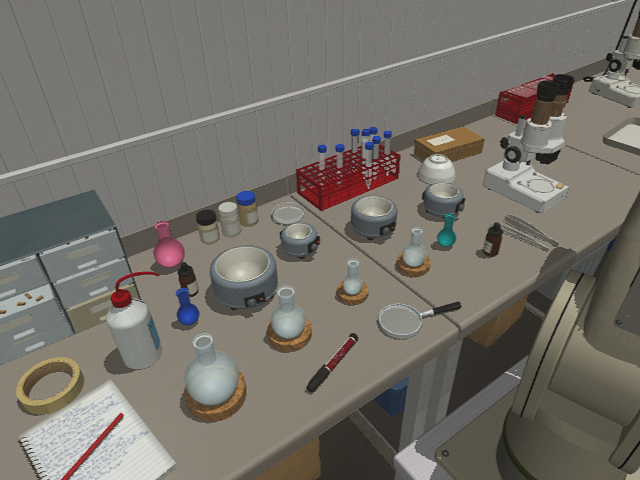

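View pics/side0.png

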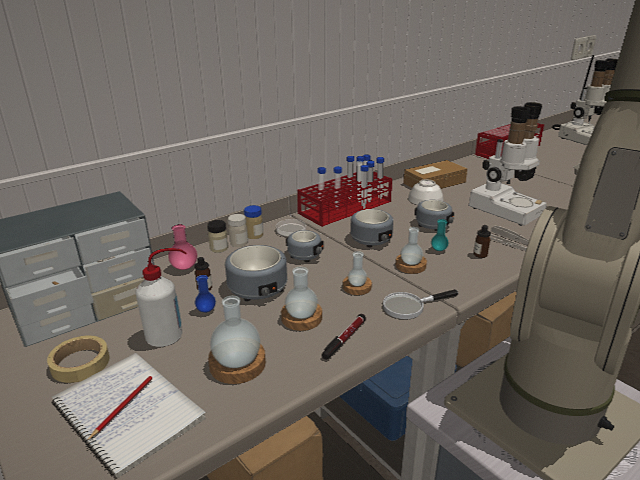

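View pics/wrist0.png

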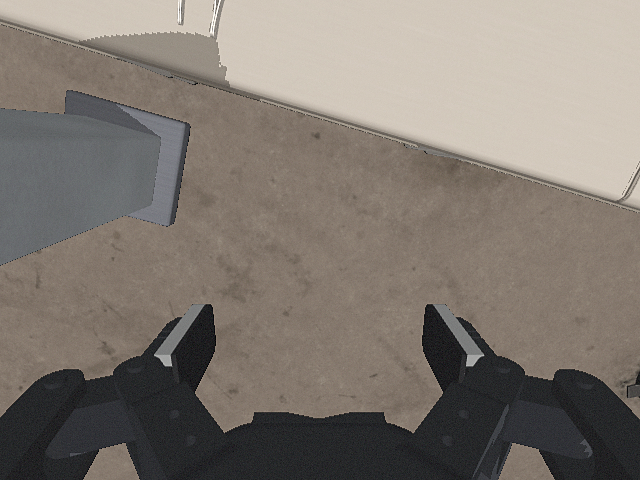

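Scene picture: clear flasks at 250 (212,380), 100 (288,322), 25 (352,283), 50 (413,253), standing in cork rings. Mantles are at 250 (243,275), 25 (299,240), 100 (374,215), 50 (443,198). Look-alikes are pink (168,247), blue (187,308), teal (447,232), and a white bowl at (437,170). Next I'll measure all of these.

```bash
cat > h.py <<'E'
from workcell import manip, cams
import numpy as np, cv2
from scipy.spatial.transform import Rotation as R
from scipy.optimize import least_squares
def cam(n):
    o=manip.get_obs(); c=cams.camera(n)
    if n=="wrist":
        T=np.eye(4);T[:3,:3]=R.from_quat(o["ee_rot"]).as_matrix();T[:3,3]=o["position"]
        c["T"]=T@c["T_tool_cam"]
    else:
        T=np.eye(4);T[:3,:3]=R.from_quat(c["attitude"]).as_matrix();T[:3,3]=c["origin"];c["T"]=T
    return c
def cloud(c):
    K=c["camera_matrix"];v,u=np.mgrid[0:480,0:640];d=c["depth"]
    P=np.stack([(u-K[0,2])/K[0,0]*d,(v-K[1,2])/K[1,1]*d,d],-1)
    W=P@c["T"][:3,:3].T+c["T"][:3,3]; W[d<=0]=np.nan; return W
def atz(c,u,v,z):
    K=c["camera_matrix"];r=c["T"][:3,:3]@np.array([(u-K[0,2])/K[0,0],(v-K[1,2])/K[1,1],1]);o=c["T"][:3,3]
    return o+r*(z-o[2])/r[2]
def proj(c,p):
    q=c["T"][:3,:3].T@(np.asarray(p)-c["T"][:3,3]);K=c["camera_matrix"]
    return K[0,0]*q[0]/q[2]+K[0,2],K[1,1]*q[1]/q[2]+K[1,2]
E
python3 - <<'E'
from h import *
np.set_printoptions(precision=4,suppress=True)
M={"mantle_25":(80,51),"mantle_50":(91,55),"mantle_100":(106,61),"mantle_250":(129,71)}
F={"flask_25":(41,78,19),"flask_50":(51,90,19),"flask_100":(64,105,26),"flask_250":(85,130,26)}
for n in ("scene","side"):
    c=cam(n);W=cloud(c)
    for t in list(M)+list(F)+["dropper_bottle","wash_bottle"]:
        for r in cams.outline_of(n,t)[:3]:
            P=W[r["region"]];P=P[~np.isnan(P[:,0])]
            s=""
            if t in M and len(P)>20:
                Q=P[np.abs(P[:,2]-M[t][1]/1e3)<.005]
                if len(Q)>8:
                    s=("rimtop ctr",(Q.max(0)+Q.min(0))[:2]/2,"w",np.ptp(Q,0)[:2],"ztop",np.percentile(P[:,2],98))
            print(n,t,round(r["conf"],2),r["box"],len(P),(P.min(0),P.max(0)) if len(P) else "",s)
E
```

```text
scene mantle_25 0.88 [210.2, 249.7, 67.4, 57.6] 3527 (array([ 0.5156,  0.0535, -0.0031]), array([0.7387, 0.2225, 0.0751])) ('rimtop ctr', array([0.579 , 0.1651]), 'w', array([0.1107, 0.1144]), 'ztop', np.float64(0.07268206174148274))
scene mantle_25 0.65 [422.4, 182.9, 43.7, 40.5] 1190 (array([ 0.4595, -0.4857, -0.0032]), array([ 0.6435, -0.2664,  0.0782])) ('rimtop ctr', array([ 0.5508, -0.3642]), 'w', array([0.0875, 0.09  ]), 'ztop', np.float64(0.05693516912944487))
scene mantle_25 0.64 [347.4, 199.5, 47.2, 38.1] 1610 (array([ 0.5343, -0.3004, -0.0027]), array([ 0.6896, -0.1315,  0.0655])) ('rimtop ctr', array([ 0.5903, -0.177 ]), 'w', array([0.0929, 0.0909]), 'ztop', np.float64(0.06280342280038463))
scene mantle_50 0.88 [210.2, 249.7, 67.4, 57.6] 3527 (array([ 0.5156,  0.0535, -0.0031]), array([0.7387, 0.2225, 0.0751])) ('rimtop ctr', array([0.5802, 0.163 ]), 'w', array([0.1131, 0.1186]), 'ztop', np.float64(0.07268206174148274))
scene mantle_50 0.65 [422.4, 182.9, 43.7, 40.5] 1190 (array([ 0.4595, -0.4857, -0.0032]), array([ 0.6435, -0.2664,  0.0782])) ('rimtop ctr', array([ 0.551
[... 6917 characters left out ...]
2] 2314 (array([ 0.3547,  0.2422, -0.0003]), array([0.5306, 0.3646, 0.138 ])) 
side flask_250 0.96 [283.8, 267.5, 31.3, 51.1] 1166 (array([ 0.4043,  0.0317, -0.0015]), array([0.5874, 0.1861, 0.1133])) 
side flask_250 0.93 [167.5, 225.3, 33.1, 47.0] 820 (array([ 0.5472,  0.1863, -0.0025]), array([0.8471, 0.3344, 0.1698])) 
side flask_250 0.84 [209.5, 294.2, 52.7, 73.2] 2314 (array([ 0.3547,  0.2422, -0.0003]), array([0.5306, 0.3646, 0.138 ])) 
side dropper_bottle 0.95 [475.1, 227.2, 16.8, 32.6] 399 (array([ 0.3551, -0.444 ,  0.0002]), array([ 0.4586, -0.3092,  0.0814])) 
side wash_bottle 0.88 [140.6, 248.1, 42.5, 99.1] 2846 (array([ 0.5193,  0.2594, -0.0008]), array([0.8491, 0.4237, 0.1816]))
```

```bash
cat > fit.py <<'E'
from h import *
np.set_printoptions(precision=4,suppress=True)
M={"mantle_25":(80,51,50,(.665,.03)),"mantle_50":(91,55,61,(.55,-.364)),"mantle_100":(106,61,76,(.595,-.182)),"mantle_250":(129,71,99,(.587,.160))}
F={"flask_25":(41,78,19,45,(.44,-.03)),"flask_50":(51,90,19,55,(.455,-.2)),"flask_100":(64,105,26,68,(.46,.12)),"flask_250":(85,130,26,89,(.43,.29))}
def fitm(W,t,seed):
    D,H,rim,_=[x/1e3 if not isinstance(x,tuple) else x for x in M[t]];x=np.array(seed,float)
    for k in range(4):
        d=np.hypot(*(W[:,:2]-x).T);P=W[(d<D/2+.008)&(W[:,2]>.012)&(W[:,2]<H-.003)]
        def f(x):
            r=np.hypot(*(P[:,:2]-x).T);a=r-D/2;b=(r-(rim/2-(H-P[:,2])/np.tan(np.pi/3)))*.866
            return np.where(abs(a)<abs(b),a,b)
        s=least_squares(f,x,loss="soft_l1",f_scale=.002);x=s.x
    return x,len(P),np.median(abs(f(x)))
def fitf(W,t,seed,z0=.006):
    D,H,n,zg=[x/1e3 for x in F[t][:4]];x=np.array(seed,float)
    for k in range(4):
        d=np.hypot(*(W[:,:2]-x).T);z=W[:,2]-z0
        G=W[(d<D/2+.006)&(z>.02+.1*D)&(z<D*.9)]
        N=W[(d<n/2+.008)&(z>zg)&(z<H-.008)]
        def f(x):
            return np.r_[np.sqrt(((G-np.r_[x,z0+D/2])**2).sum(1))-D/2, np.hypot(*(N[:,:2]-x).T)-n/2]
        s=least_squares(f,x,loss="soft_l1",f_scale=.002);x=s.x
    r=f(x);return x,len(G),len(N),np.median(r[:len(G)]),np.median(r[len(G):]) if len(N) else None
E
python3 - <<'E'
from fit import *
Ws=[]
for n in ("scene","side"):
    c=cam(n);W=cloud(c).reshape(-1,3);W=W[~np.isnan(W[:,0])];Ws.append(W)
    # scene seeds
    if n=="scene":
        K=cloud(c); print("m25 px",K[240,299],K[233,299],"f25",K[292,352],"f250",K[385,212])
for n,W in zip(("scene","side","both"),Ws+[np.vstack(Ws)]):
    for t in M: print(n,t,*fitm(W,t,M[t][3]))
    for t in F: print(n,t,*fitf(W,t,F[t][4]))
E
```

```text
m25 px [0.6075 0.0145 0.0514] [ 0.651  -0.0135  0.0316] f25 [0.4363 0.0071 0.0246] f250 [0.3661 0.3324 0.0726]
scene mantle_25 [0.6587 0.0217] 346 0.004448913646490454
scene mantle_50 [ 0.5534 -0.3686] 800 0.0013408945440475432
scene mantle_100 [ 0.5978 -0.1867] 1155 0.0012878669190174866
scene mantle_250 [0.5905 0.1573] 2604 0.0010938811141934044
scene flask_25 [ 0.4522 -0.0071] 157 121 -0.0006084432024321927 0.00015108282583439596
scene flask_50 [ 0.4415 -0.1635] 280 112 -0.00047829761415226976 0.00027157485849084364
scene flask_100 [0.4374 0.1524] 673 246 -0.0003800809300918209 1.6479738098506592e-05
scene flask_250 [0.3994 0.3204] 1710 362 -0.0004167378344308789 0.00014054848395639741
side mantle_25 [0.6555 0.0249] 283 0.004429144395946064
side mantle_50 [ 0.5549 -0.3666] 542 0.001765780615180134
side mantle_100 [ 0.599  -0.1848] 886 0.001559184186685332
side mantle_250 [0.591 0.159] 2039 0.0011497845673258816
side flask_25 [ 0.4217 -0.0048] 70 0 0.00036784547094815927 None
side flask_50 [ 0.4424 -0.1615] 229 99 -3.0082352319923955e-06 0.00011646708385010078
side flask_100 [0.4377 0.1539] 567 196 -8.622055705313075e-05 -7.864790067385781e-05
side flask_250 [0.3993 0.3216] 1445 299 -9.530664705842407e-05 0.00014928301984180707
both mantle_25 [0.6567 0.0234] 633 0.004359922062937607
both mantle_50 [ 0.5539 -0.3678] 1344 0.0015717273792529578
both mantle_100 [ 0.5982 -0.186 ] 2046 0.0015405527918603966
both mantle_250 [0.5907 0.158 ] 4644 0.0012330899522763105
both flask_25 [ 0.422  -0.0053] 162 0 0.0003016698556457687 None
both flask_50 [ 0.4419 -0.1626] 509 211 -0.0002804793428233289 0.00027688237052421287
both flask_100 [0.4375 0.1531] 1240 442 -0.0002570954289201413 -1.1496545617943783e-05
both flask_250 [0.3994 0.321 ] 3155 661 -0.00027596367577686215 0.000109221135191866
```

```bash
python3 - <<'E'
from fit import *
Ws=[]
cs=[]
for n in ("scene","side"):
    c=cam(n);cs.append(c);W=cloud(c).reshape(-1,3);W=W[~np.isnan(W[:,0])];Ws.append(W)
for n,W in zip(("scene","side","both"),Ws+[np.vstack(Ws)]):
    print(n,*fitm(W,"mantle_25",(.633,-.008)));print(n,*fitf(W,"flask_25",(.4522,-.0071)))
    print("outer check", [fitm(W,t,M[t][3])[0] for t in ("mantle_50",)])
W=np.vstack(Ws)
# obstacles heights map
for lo,hi in ((.08,.12),(.12,.3)):
    P=W[(W[:,2]>lo)&(W[:,2]<hi)&(W[:,0]>.25)&(W[:,0]<.85)&(abs(W[:,1])<.6)]
    g=np.unique(np.round(P[:,:2]/.04).astype(int),axis=0)*4
    print(lo,hi,[tuple(int(a) for a in x) for x in g])
im=cs[0]["color"].copy()
pts={"f25":(.4522,-.0071,.084),"f50":(.4419,-.1626,.096),"f100":(.4375,.1531,.111),"f250":(.3994,.321,.136),"m50":(.5539,-.3678,.055),"m100":(.5982,-.186,.061),"m250":(.5907,.158,.071)}
for k,p in pts.items():
    u,v=proj(cs[0],p);cv2.drawMarker(im,(int(u),int(v)),(0,0,255),0,8);
cv2.imwrite("pics/s1.png",cv2.resize(im[170:430,160:500],None,fx=2.2,fy=2.2,interpolation=cv2.INTER_CUBIC))
E
```

```text
scene [ 0.6362 -0.0045] 745 0.0014056080881858345
scene [ 0.4521 -0.0069] 154 118 -0.0005097906685296045 -1.5817402421365763e-05
outer check [array([ 0.5536, -0.3686])]
side [ 0.6369 -0.0024] 568 0.0016620316461052297
side [ 0.4528 -0.0054] 129 97 0.00024839039498833135 -0.00010044780101334076
outer check [array([ 0.555 , -0.3665])]
both [ 0.6365 -0.0037] 1317 0.0016370061674341966
both [ 0.4524 -0.0063] 283 215 -0.00015752851628217032 -0.0001336575453058826
outer check [array([ 0.5541, -0.3677])]
0.08 0.12 [(36, -32), (36, 32), (36, 36), (40, 28), (40, 32), (40, 36), (44, -60), (44, -56), (44, -28), (44, -24), (44, -16), (44, 0), (44, 12), (44, 16), (44, 32), (48, -60), (48, -56), (48, 0), (52, -60), (52, -56), (52, 36), (52, 40), (52, 44), (56, -56), (56, 28), (56, 36), (56, 40), (56, 44), (60, 28), (64, 24), (64, 40), (64, 48), (64, 52), (64, 56), (64, 60), (68, 36), (68, 40), (68, 44), (68, 48), (68, 60), (72, -28), (72, 36), (72, 48), (72, 60), (76, -36), (76, -32), (76, -28), (76, -24), (76, -20), (76, 4), (76, 24), (76, 28), (76, 36), (76, 48), (76, 52), (76, 56), (76, 60), (8
[... 627 characters left out ...]
68, 52), (68, 56), (68, 60), (72, -28), (72, 36), (72, 40), (72, 44), (72, 48), (72, 52), (72, 56), (72, 60), (76, -36), (76, -32), (76, -28), (76, -24), (76, -20), (76, 32), (76, 36), (76, 40), (76, 44), (76, 48), (76, 52), (76, 56), (76, 60), (80, -36), (80, -32), (80, -28), (80, -24), (80, -20), (80, -16), (80, 32), (80, 36), (80, 40), (80, 44), (80, 48), (80, 52), (80, 56), (80, 60), (84, -60), (84, -56), (84, -52), (84, -48), (84, -44), (84, -40), (84, -36), (84, -32), (84, -28), (84, -24), (84, -20), (84, -16), (84, -12), (84, -8), (84, -4), (84, 0), (84, 4), (84, 8), (84, 12), (84, 16), (84, 20), (84, 24), (84, 28), (84, 32), (84, 36), (84, 40), (84, 44), (84, 48), (84, 52), (84, 56)]
```

View pics/s1.png

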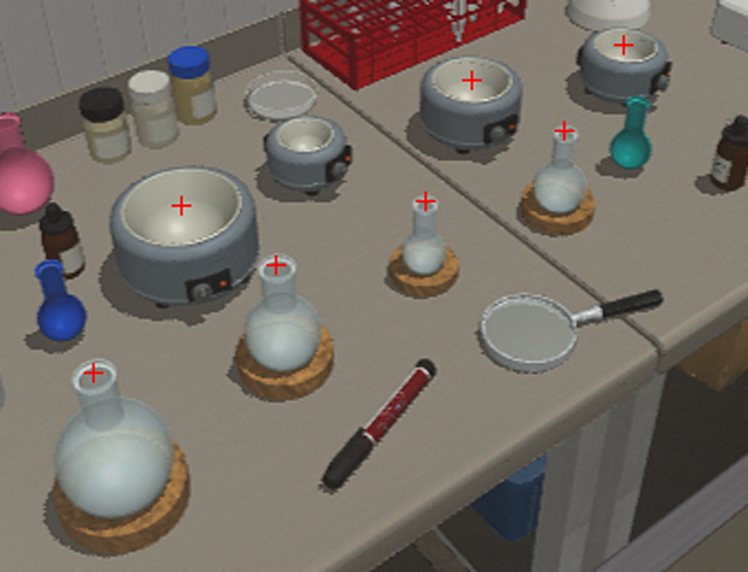

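Crop: the crosses sit on the mouths of the four clear flasks, each in a cork ring. By fitted globe and neck size, the order left to right is 250, 100, 25, 50. The pink, blue and turquoise ones have no ring. Mantle sizes also match the fitted widths. Next is the tool frame.

```bash
cat > go.py <<'E'
# report: shift needed in tool axes (mm) and turn, for target x y z ; downward yaw with tool y along world +-y chosen nearest
from h import *
import sys
np.set_printoptions(precision=1,suppress=True)
def report(tx,ty,tz,yaw=None):
    o=manip.get_obs();Rm=R.from_quat(o["ee_rot"]).as_matrix()
    print("t",round(o["clock"],1),"pos",o["position"]*1e3,"f",o["ft_force"],"grip",round(o["grip_width"]*85.4,1))
    print("shift tool mm",Rm.T@(np.array([tx,ty,tz])/1e3-o["position"])*1e3)
    best=None
    D=np.array([[0,0,1.],[0,1,0],[-1,0,0]]) # cols x=-z ; y=+y ; z=+x
    print("turn",np.array2string((R.from_matrix(Rm).inv()*R.from_matrix(D)).as_rotvec(),precision=4))
if __name__=="__main__": report(*map(float,sys.argv[1:4]))
E
python3 - <<'E'
from h import *
np.set_printoptions(precision=4,suppress=True)
print(R.from_quat(manip.get_obs()["ee_rot"]).as_matrix())
E
python3 go.py 442 -163 150
```

```text
[[ 0.0001  0.2685 -0.9633]
 [-0.0001 -0.9633 -0.2685]
 [-1.      0.0002 -0.    ]]
t 1.4 pos [ 167.8 -602.1  231.4] f [-0.4  0.1 -1.2] grip 85.3
shift tool mm [  81.3 -349.4 -382. ]
turn [-2.8698  0.0002 -0.    ]
```

```bash
sed -i 's/D=np.array.*/D=np.array([[0,1.,0],[0,0,-1],[-1,0,0]]) # x=-Z y=+X z=-Y/' go.py; python3 go.py 442 -163 170
```

```text
t 1.4 pos [ 167.8 -602.1  231.4] f [-0.4  0.1 -1.2] grip 85.3
shift tool mm [  61.3 -349.4 -382. ]
turn [-1.299   0.0001 -0.0001]
```

```bash
python3 -m handwheel '0 0 0 -0.145 0 0 60;0 0 0 -0.145 0 0 60;0 0 0 -0.145 0 0 60;0 0 0 -0.145 0 0 60;0 0 0 -0.145 0 0 60;0 0 0 -0.145 0 0 60;0 0 0 -0.145 0 0 60;0 0 0 -0.145 0 0 60' 40; python3 go.py 442 -163 170
```

```text
clock: 2.25
position: [0.1678, -0.6021, 0.2313]
ee_rot: [-0.532, -0.466, 0.532, -0.466]
ft_force: [0.6, 0.7, 0.3]
grip_width: 0.705
t 2.2 pos [ 167.8 -602.1  231.3] f [0.6 0.7 0.3] grip 60.2
shift tool mm [  61.3  213.5 -471.6]
turn [-0.1331  0.0001 -0.    ]
```

```bash
python3 -m handwheel '0 0 0 -0.133 0 0 60;0 25 -40 0 0 0 60;0 25 -40 0 0 0 60;0 25 -40 0 0 0 60;0 25 -40 0 0 0 60;0 25 -40 0 0 0 60;0 25 -40 0 0 0 60;0 25 -40 0 0 0 60'; python3 go.py 442 -163 170
```

```text
clock: 3.05
position: [0.3452, -0.3214, 0.2316]
ee_rot: [-0.501, -0.498, 0.502, -0.499]
ft_force: [-0.1, -0.5, 0.1]
grip_width: 0.701
t 3.0 pos [ 345.2 -321.4  231.6] f [-0.1 -0.5  0.1] grip 59.9
shift tool mm [  61.5   95.8 -159.1]
turn [-0.0061  0.0009 -0.0003]
```

```bash
python3 -m handwheel '0 24 -40 0 0 0 60;0 24 -40 0 0 0 60;20 24 -40 0 0 0 60;20 24 -39 0 0 0 60;21 0 0 -0.006 0 0 60;0 0 0 0 0 0 60'; python3 go.py 442 -163 60; python3 - <<'E'
from fit import *
c=cam("wrist");cv2.imwrite("pics/w1.png",c["color"])
W=cloud(c).reshape(-1,3);W=W[~np.isnan(W[:,0])]
print(*fitf(W,"flask_50",(.4419,-.1626)))
E
```

```text
clock: 3.65
position: [0.4401, -0.1639, 0.1686]
ee_rot: [0.499, 0.502, -0.5, 0.499]
ft_force: [-0.3, -0.2, -0.1]
grip_width: 0.703
t 3.6 pos [ 440.1 -163.9  168.6] f [-0.3 -0.2 -0.1] grip 60.1
shift tool mm [108.6   2.3  -0.7]
turn [ 0.0027 -0.0017  0.0033]
[ 0.4429 -0.162 ] 1625 494 -0.00030627743473817665 -0.0011197730656169668
```

View pics/w1.png

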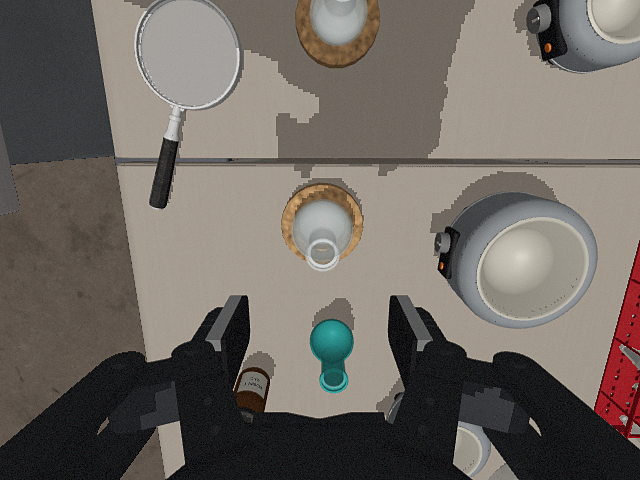

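Wrist picture: flask_50's mouth is at (322,252), centred between the fingers. The turquoise flask and the dropper bottle are behind and to the side. Descending to grip.

```bash
python3 -m handwheel '36 2 -1 0 0 0 60;36 0 0 0 0 0 60;26 0 0 0 0 0 60;10 0 0 0 0 0 60;0 0 0 0 0 0 60;0 0 0 0 0 0 10;0 0 0 0 0 0 10;0 0 0 0 0 0 10' 30; python3 go.py 442 -163 60
```

```text
clock: 4.5
position: [0.4436, -0.1648, 0.0638]
ee_rot: [0.5, 0.499, -0.5, 0.501]
ft_force: [-4.6, 0.4, 4.8]
grip_width: 0.214
t 4.5 pos [ 443.6 -164.8   63.8] f [-4.6  0.4  4.8] grip 18.3
shift tool mm [ 3.8 -1.6 -1.8]
turn [-0.0004  0.0012 -0.0013]
```

```bash
python3 -m handwheel '0 0 0 0 0 0 10;0 0 0 0 0 0 10;0 0 0 0 0 0 10' 30; python3 go.py 442 -163 60
```

```text
clock: 4.8
position: [0.4433, -0.1648, 0.0635]
ee_rot: [0.5, 0.5, -0.5, 0.5]
ft_force: [-3.2, 0.3, 6.8]
grip_width: 0.21
t 4.8 pos [ 443.3 -164.8   63.5] f [-3.2  0.3  6.8] grip 17.9
shift tool mm [ 3.5 -1.3 -1.8]
turn [-0.0003  0.0011 -0.0005]
```

```bash
python3 -m handwheel '-10 0 0 0 0 0 10;-30 0 0 0 0 0 10;-30 0 0 0 0 0 10;-30 0 0 0 0 0 10;-10 0 0 0 0 0 10;0 0 0 0 0 0 10' 30; python3 go.py 554 -368 170; python3 - <<'E'
from fit import *
c=cam("wrist");cv2.imwrite("pics/w2.png",c["color"])
c=cam("scene");cv2.imwrite("pics/s2.png",c["color"][150:350,280:560])
E
```

```text
clock: 5.4
position: [0.4439, -0.1646, 0.1742]
ee_rot: [0.5, 0.499, -0.5, 0.501]
ft_force: [-0.2, 0.1, -0.9]
grip_width: 0.212
t 5.4 pos [ 443.9 -164.6  174.2] f [-0.2  0.1 -0.9] grip 18.1
shift tool mm [  4.9 110.1 203.4]
turn [-0.      0.0018 -0.0027]
```

View pics/w2.png

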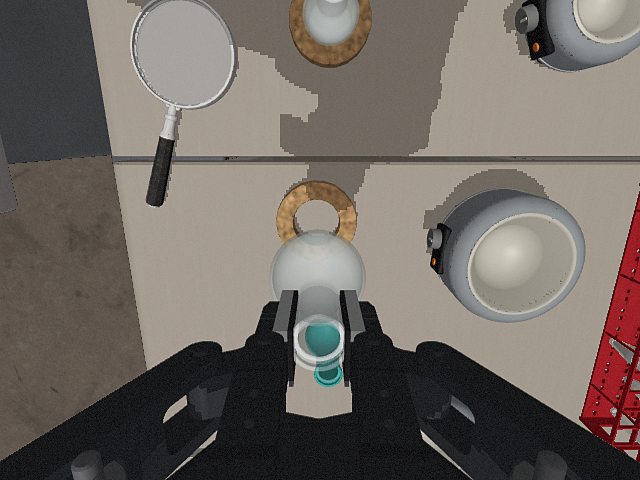

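View pics/s2.png

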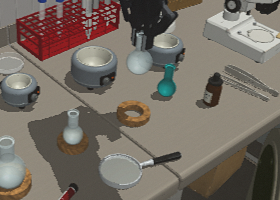

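Wrist picture: the flask hangs upright in the pads, with its globe at (318,275), and the cork ring at (316,215) is empty. Moving over mantle_50.

```bash
python3 -m handwheel '0 10 20 0 0 0 10;0 20 37 0 0 0 10;0 24 44 0 0 0 10;0 24 44 0 0 0 10;0 20 36 0 0 0 10;0 11 22 0 0 0 10;0 0 0 0 0 0 10;0 0 0 0 0 0 10' ; python3 go.py 554 -370 86; python3 - <<'E'
from fit import *
c=cam("wrist");cv2.imwrite("pics/w3.png",c["color"])
W=cloud(c).reshape(-1,3);W=W[~np.isnan(W[:,0])]
p=manip.get_obs()["position"];x,y=p[0],p[1]+.002
print(p,*fitf(W,"flask_50",(x,y),p[2]-.0575))
for z in (.054,.057,.061): print(z,*fitf(W,"flask_50",(x,y),p[2]-z))
print(fitm(W,"mantle_50",(.554,-.368)))
for n in ("scene","side"):
    c=cam(n);W=cloud(c).reshape(-1,3);W=W[~np.isnan(W[:,0])];print(*fitf(W,"flask_50",(x,y),p[2]-.0575))
E
```

```text
clock: 6.3
position: [0.5515, -0.3663, 0.1704]
ee_rot: [0.5, 0.501, -0.5, 0.499]
ft_force: [0.4, 0.3, -0.5]
grip_width: 0.209
t 6.3 pos [ 551.5 -366.3  170.4] f [ 0.4  0.3 -0.5] grip 17.9
shift tool mm [84.4  2.7  3.9]
turn [ 0.0002 -0.0025  0.0023]
[ 0.5516 -0.3657  0.1711] [ 0.5514 -0.3633] 3762 3055 -0.0009256993766362572 -8.222547929884368e-05
0.054 [ 0.5515 -0.364 ] 4043 3616 -0.002382779775995953 0.00045383762448831643
0.057 [ 0.5515 -0.3634] 3814 3110 -0.001129972979401291 3.402763163730307e-05
0.061 [ 0.5514 -0.3623] 3082 2730 0.0001995184543217756 -0.000356021628123304
(array([ 0.5551, -0.3677]), 3259, np.float64(0.0008792882787529194))
[ 0.5502 -0.3639] 234 130 -0.0007778260962847845 0.00221566115568514
[ 0.551  -0.3616] 177 111 -0.00013548666819274482 0.0024899845386574596
```

View pics/w3.png

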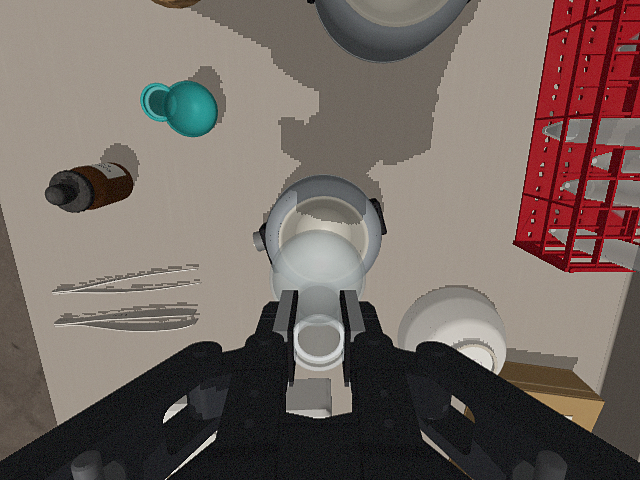

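Wrist picture: the flask is over the bowl, with bowl centre about (325,225), and only mm-scale corrections are left. Lowering in.

```bash
python3 -m handwheel '0 3 4.5 0 0 0 10;20 0 0 0 0 0 10;30 0 0 0 0 0 10;20 0 0 0 0 0 10;7 0 0 0 0 0 10;0 0 0 0 0 0 10' ; python3 go.py 554.5 -370 86
```

```text
clock: 7.05
position: [0.5546, -0.3713, 0.0951]
ee_rot: [0.5, 0.5, -0.5, 0.5]
ft_force: [-0.1, 0.3, 0.3]
grip_width: 0.212
t 7.0 pos [ 554.6 -371.3   95.1] f [-0.1  0.3  0.3] grip 18.1
shift tool mm [ 9.1 -0.1 -1.3]
turn [ 0.0003 -0.0006  0.001 ]
```

```bash
python3 -m handwheel '3 0 0 0 0 0 10;3 0 0 0 0 0 10;2 0 0 0 0 0 10;0 0 0 0 0 0 10' ; python3 go.py 554.5 -370 86
```

```text
clock: 7.45
position: [0.5554, -0.3708, 0.0879]
ee_rot: [0.5, 0.5, -0.5, 0.5]
ft_force: [1.0, 2.0, 1.3]
grip_width: 0.212
t 7.5 pos [ 555.4 -370.8   87.9] f [1.  2.  1.3] grip 18.1
shift tool mm [ 1.9 -0.9 -0.8]
turn [ 0.0007 -0.0006 -0.0005]
```

```bash
python3 -m handwheel '2 0 0 0 0 0 10;1 0 0 0 0 0 10;0 0 0 0 0 0 10' ; python3 go.py 554.5 -370 86
```

```text
clock: 7.75
position: [0.5554, -0.3706, 0.0859]
ee_rot: [0.5, 0.5, -0.5, 0.5]
ft_force: [-4.9, 6.9, 10.6]
grip_width: 0.211
t 7.8 pos [ 555.4 -370.6   85.9] f [-4.9  6.9 10.6] grip 18.0
shift tool mm [-0.1 -0.9 -0.6]
turn [ 0.0008 -0.0006 -0.0004]
```

Firm contact at the expected height, so it's home. Opening gently and backing up.

```bash
python3 -m handwheel '0 0 0 0 0 0 30;0 0 0 0 0 0 45;0 0 0 0 0 0 50;0 0 0 0 0 0 50;-20 0 0 0 0 0 50;-40 0 0 0 0 0 50;-40 0 0 0 0 0 50;0 0 0 0 0 0 50' ; python3 go.py 452.5 -6 170;  python3 - <<'E'
from fit import *
c=cam("wrist");cv2.imwrite("pics/w4.png",c["color"])
W=cloud(c).reshape(-1,3);W=W[~np.isnan(W[:,0])]
print(*fitf(W,"flask_50",(.5545,-.368),.028));print(fitm(W,"mantle_50",(.554,-.368)))
print("globe top/lip z",np.nanmax(W[np.hypot(W[:,0]-.5545,W[:,1]+.368)<.02][:,2]))
E
```

```text
clock: 8.55
position: [0.5575, -0.3728, 0.1911]
ee_rot: [0.501, 0.497, -0.499, 0.503]
ft_force: [0.7, 0.3, -0.2]
grip_width: 0.584
t 8.6 pos [ 557.5 -372.8  191.1] f [ 0.7  0.3 -0.2] grip 49.9
shift tool mm [  18.4 -105.2 -366.8]
turn [-0.0003  0.005  -0.0079]
[ 0.5554 -0.3666] 2280 523 5.3536785904062176e-05 -0.0006494584257191807
(array([ 0.5551, -0.3669]), 1935, np.float64(0.0007197324557405134))
globe top/lip z 0.2900996576722177
```

View pics/w4.png

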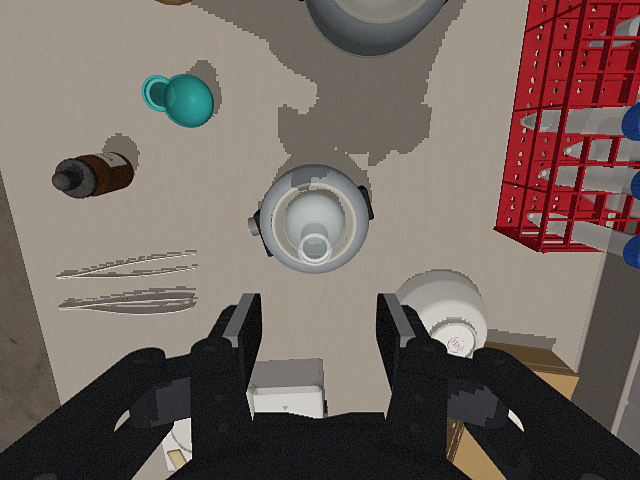

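Flask_50 is seated and upright: its globe fit at 28 mm height is within 1 mm of the bowl axis. Next is flask_25.

```bash
python3 -m handwheel '0 -7 -25 0 0 0 50;0 -13 -45 0 0 0 50;0 -14 -49 0 0 0 50;0 -14 -49 0 0 0 50;0 -14 -49 0 0 0 50;0 -14 -49 0 0 0 50;0 -14 -49 0 0 0 50;0 -13 -42 0 0 0 50' ; python3 -m handwheel '0 -2 -10 0 0 0 50;15 0 0 0 0 0 50;20 0 0 0 0 0 50;0 0 0 0 0 0 50'; python3 go.py 452.5 -6 50; python3 - <<'E'
from fit import *
c=cam("wrist");cv2.imwrite("pics/w5.png",c["color"])
W=cloud(c).reshape(-1,3);W=W[~np.isnan(W[:,0])]
print(*fitf(W,"flask_25",(.4525,-.006)))
E
```

```text
clock: 9.4
position: [0.4518, -0.0171, 0.1836]
ee_rot: [0.5, 0.5, -0.5, 0.5]
ft_force: [0.2, 0.4, 0.5]
grip_width: 0.585
clock: 9.8
position: [0.4496, -0.0098, 0.1471]
ee_rot: [0.499, 0.501, -0.501, 0.499]
ft_force: [-0.3, 0.2, -0.1]
grip_width: 0.586
t 9.8 pos [449.6  -9.8 147.1] f [-0.3  0.2 -0.1] grip 50.1
shift tool mm [97.1  3.4 -3.8]
turn [-0.0006 -0.0007  0.0044]
[ 0.4534 -0.0055] 967 517 -0.00036437440397329296 -0.0009027734037512537
```

View pics/w5.png

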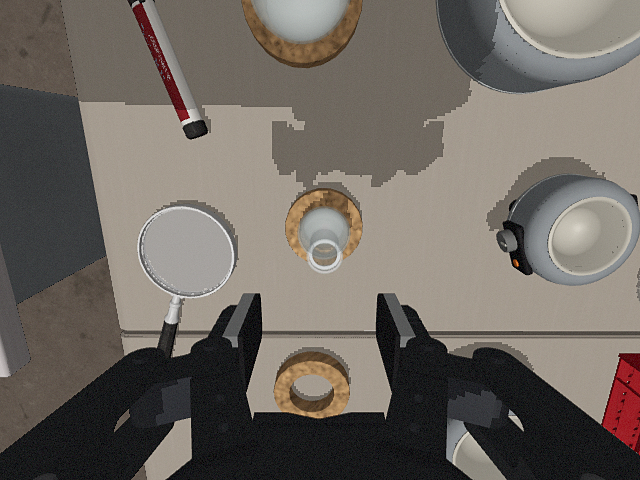

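Flask_25 is centred at mouth (324,255) in its ring, and no look-alike is nearby. Descending.

```bash
python3 -m handwheel '20 3.5 -4 0 0 0 50;35 0 0 0 0 0 50;29 0 0 0 0 0 50;10 0 0 0 0 0 50;0 0 0 0 0 0 50;0 0 0 0 0 0 10;0 0 0 0 0 0 10;0 0 0 0 0 0 10' 30; python3 -m handwheel '0 0 0 0 0 0 10;0 0 0 0 0 0 10;0 0 0 0 0 0 10'; python3 go.py 453 -6 50
```

```text
clock: 10.65
position: [0.4552, -0.0054, 0.0568]
ee_rot: [0.5, 0.5, -0.5, 0.5]
ft_force: [-3.6, -0.0, 7.0]
grip_width: 0.214
clock: 10.95
position: [0.4552, -0.0054, 0.0568]
ee_rot: [0.5, 0.5, -0.5, 0.5]
ft_force: [-3.2, 0.0, 8.4]
grip_width: 0.213
t 10.9 pos [455.2  -5.4  56.8] f [-3.2  0.   8.4] grip 18.2
shift tool mm [ 6.8 -2.2  0.6]
turn [-0.0001  0.001  -0.0009]
```

```bash
python3 -m handwheel '-10 0 0 0 0 0 10;-30 0 0 0 0 0 10;-30 0 0 0 0 0 10;-10 20 0 0 0 0 10;0 40 0 0 0 0 10;0 45 0 0 0 0 10;0 45 0 0 0 0 10;0 25 -2 0 0 0 10' ; python3 -m handwheel '0 7 0 0 0 0 10;0 0 0 0 0 0 10;0 0 0 0 0 0 10';python3 go.py 636.5 -4 79; python3 - <<'E'
from fit import *
c=cam("wrist");cv2.imwrite("pics/w6.png",c["color"])
W=cloud(c).reshape(-1,3);W=W[~np.isnan(W[:,0])]
p=manip.get_obs()["position"];x,y=p[0],p[1]
for z in (.045,.048,.051,.054): print(p,z,*fitf(W,"flask_25",(x,y),p[2]-z))
print(fitm(W,"mantle_25",(.6365,-.004)))
E
```

```text
clock: 11.75
position: [0.6327, -0.004, 0.1363]
ee_rot: [0.501, 0.499, -0.5, 0.5]
ft_force: [0.9, 0.4, -0.1]
grip_width: 0.211
clock: 12.05
position: [0.6362, -0.0032, 0.1362]
ee_rot: [0.5, 0.5, -0.5, 0.5]
ft_force: [0.4, -0.6, -1.0]
grip_width: 0.209
t 12.1 pos [636.2  -3.2 136.2] f [ 0.4 -0.6 -1. ] grip 17.8
shift tool mm [57.2  0.3  0.8]
turn [ 0.0003  0.0002 -0.0001]
[ 0.636  -0.0033  0.1362] 0.045 [ 0.6367 -0.0034] 1628 3099 -0.00360031473528785 -0.00018567274043486924
[ 0.636  -0.0033  0.1362] 0.048 [ 0.636  -0.0034] 1815 2613 -0.00201880011538276 -0.0002996763336089014
[ 0.636  -0.0033  0.1362] 0.051 [ 0.6356 -0.003 ] 1834 2335 -0.0008042839213277028 -0.00041956473521129536
[ 0.636  -0.0033  0.1362] 0.054 [ 0.6355 -0.0024] 1649 2136 0.0002292100824505365 -0.0003358061549351664
(array([ 0.6375, -0.0032]), 4083, np.float64(0.0009746745258818094))
```

View pics/w6.png

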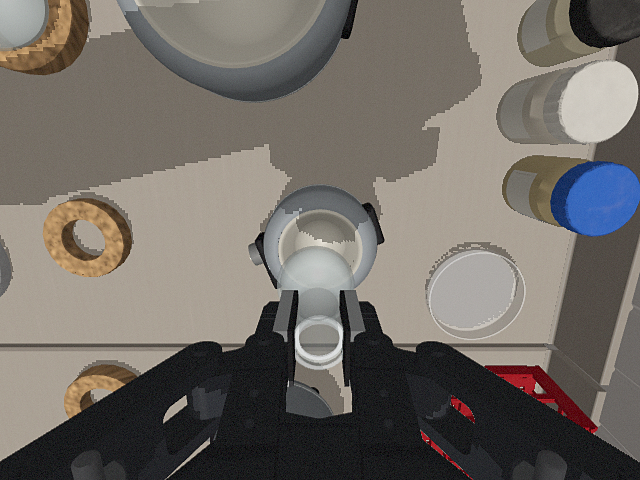

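Flask_25 is upright over its bowl, to within 1.5 mm. Lowering.

```bash
python3 -m handwheel '15 1.5 0 0 0 0 10;20 0 0 0 0 0 10;11 0 0 0 0 0 10;4 0 0 0 0 0 10;3 0 0 0 0 0 10;0 0 0 0 0 0 10' ; python3 go.py 637 -4 79
```

```text
clock: 12.7
position: [0.6384, -0.0032, 0.0827]
ee_rot: [0.5, 0.5, -0.5, 0.5]
ft_force: [0.1, -0.0, -0.2]
grip_width: 0.212
t 12.7 pos [638.4  -3.2  82.7] f [ 0.1 -0.  -0.2] grip 18.1
shift tool mm [ 3.7 -1.4  0.8]
turn [ 0.      0.     -0.0002]
```

```bash
python3 -m handwheel '2 0 0 0 0 0 10;1 0 0 0 0 0 10;0 0 0 0 0 0 10' ; python3 -m handwheel '1 0 0 0 0 0 10;1 0 0 0 0 0 10;0 0 0 0 0 0 10' ; python3 go.py 637 -4 79
```

```text
clock: 13.0
position: [0.6386, -0.0027, 0.08]
ee_rot: [0.5, 0.5, -0.5, 0.5]
ft_force: [0.8, 2.5, 1.7]
grip_width: 0.215
clock: 13.3
position: [0.6387, -0.0025, 0.0794]
ee_rot: [0.5, 0.5, -0.5, 0.5]
ft_force: [-5.1, 1.2, 14.0]
grip_width: 0.21
t 13.3 pos [638.7  -2.5  79.4] f [-5.1  1.2 14. ] grip 17.9
shift tool mm [ 0.4 -1.7  1.5]
turn [ 0.0004 -0.     -0.0012]
```

```bash
python3 -m handwheel '0 0 0 0 0 0 30;0 0 0 0 0 0 50;0 0 0 0 0 0 60;0 0 0 0 0 0 60;-20 0 0 0 0 0 60;-40 0 0 0 0 0 60;-40 0 0 0 0 0 60;0 0 0 0 0 0 60' ; python3 go.py 438 153.5 170;  python3 - <<'E'
from fit import *
c=cam("wrist");cv2.imwrite("pics/w7.png",c["color"])
W=cloud(c).reshape(-1,3);W=W[~np.isnan(W[:,0])]
print(*fitf(W,"flask_25",(.637,-.003),.028));print(fitm(W,"mantle_25",(.6365,-.0035)))
E
```

```text
clock: 14.1
position: [0.6409, -0.0025, 0.1835]
ee_rot: [0.502, 0.498, -0.498, 0.502]
ft_force: [-0.3, -0.1, -0.6]
grip_width: 0.705
t 14.1 pos [640.9  -2.5 183.5] f [-0.3 -0.1 -0.6] grip 60.2
shift tool mm [  11.8 -203.  -156. ]
turn [-0.     -0.     -0.0084]
[ 0.638 -0.002] 1027 485 -4.049464837407174e-05 -0.0006401099279226222
(array([ 0.6374, -0.0027]), 2174, np.float64(0.0011231491197735127))
```

View pics/w7.png

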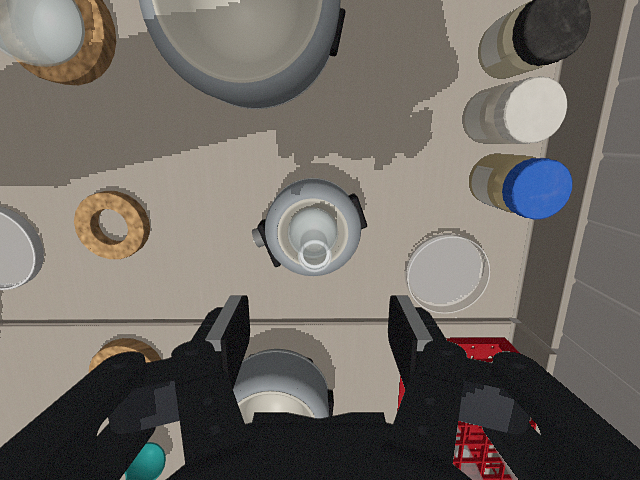

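Flask_25 is seated, upright and concentric. Next is flask_100.

```bash
python3 -m handwheel '0 -18 -14 0 0 0 60;0 -36 -28 0 0 0 60;0 -38 -29 0 0 0 60;0 -38 -29 0 0 0 60;0 -38 -29 0 0 0 60;0 -25 -20 0 0 0 60;0 -10 -7 0 0 0 60;10 0 0 0 0 0 60' ; python3 -m handwheel '5 0 0 0 0 0 60;0 0 0 0 0 0 60'; python3 go.py 438 153.5 76; python3 - <<'E'
from fit import *
c=cam("wrist");cv2.imwrite("pics/w8.png",c["color"])
W=cloud(c).reshape(-1,3);W=W[~np.isnan(W[:,0])]
print(*fitf(W,"flask_100",(.4375,.153)))
E
```

```text
clock: 14.95
position: [0.4351, 0.1533, 0.1678]
ee_rot: [0.5, 0.5, -0.499, 0.501]
ft_force: [0.6, -1.2, -0.2]
grip_width: 0.703
clock: 15.15
position: [0.4356, 0.1514, 0.1612]
ee_rot: [-0.5, -0.5, 0.501, -0.499]
ft_force: [-0.0, -0.3, 0.4]
grip_width: 0.705
t 15.2 pos [435.6 151.4 161.2] f [-0.  -0.3  0.4] grip 60.2
shift tool mm [85.2  2.6 -2. ]
turn [-0.002  -0.0004  0.0024]
[0.4385 0.1539] 2728 998 -0.0003332290847439037 -0.001156627379184252
```

View pics/w8.png

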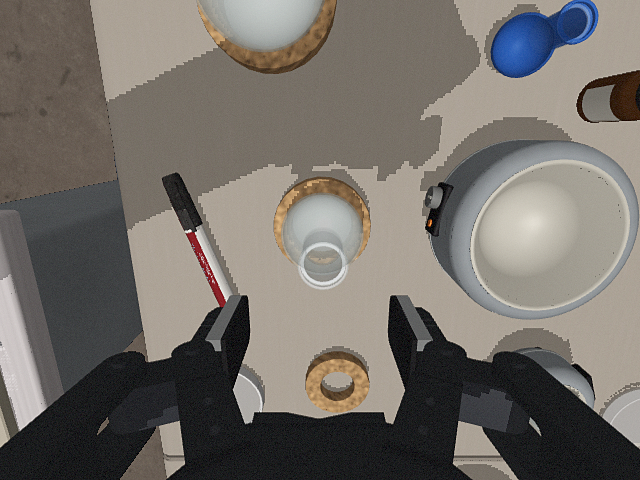

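Flask_100 is clear, has the wide neck, sits in a ring at mouth (323,265), and is centred. Descending to grip.

```bash
python3 -m handwheel '20 2.5 -2 0 0 0 60;35 0 0 0 0 0 60;20 0 0 0 0 0 60;10 0 0 0 0 0 60;0 0 0 0 0 0 60;0 0 0 0 0 0 15;0 0 0 0 0 0 15;0 0 0 0 0 0 15' 35; python3 -m handwheel '0 0 0 0 0 0 15;0 0 0 0 0 0 15;0 0 0 0 0 0 15'; python3 go.py 438 153.5 76
```

```text
clock: 16.0
position: [0.4384, 0.1549, 0.0785]
ee_rot: [0.5, 0.5, -0.5, 0.5]
ft_force: [-0.5, -1.0, 3.7]
grip_width: 0.294
clock: 16.3
position: [0.4384, 0.155, 0.0784]
ee_rot: [0.5, 0.5, -0.5, 0.5]
ft_force: [-0.5, -0.0, 6.2]
grip_width: 0.292
t 16.3 pos [438.4 155.   78.4] f [-0.5 -0.   6.2] grip 25.0
shift tool mm [ 2.4 -0.4  1.5]
turn [ 0.      0.0001 -0.0015]
```

```bash
python3 -m handwheel '-10 0 0 0 0 0 15;-30 0 0 0 0 0 15;-40 0 0 0 0 0 15;-15 5 10 0 0 0 15;0 15 31 0 0 0 15;0 20 42 0 0 0 15;0 21 45 0 0 0 15;0 21 45 0 0 0 15' ;python3 -m handwheel '0 21 45 0 0 0 15;0 21 45 0 0 0 15;0 19 41 0 0 0 15;0 12 26 0 0 0 15;0 4.5 10 0 0 0 15;0 0 0 0 0 0 15;0 0 0 0 0 0 15';python3 go.py 598 -186 101; python3 - <<'E'
from fit import *
c=cam("wrist");cv2.imwrite("pics/w9.png",c["color"])
W=cloud(c).reshape(-1,3);W=W[~np.isnan(W[:,0])]
p=manip.get_obs()["position"];x,y=p[0],p[1]
for z in (.069,.072,.075): print(p,z,*fitf(W,"flask_100",(x,y),p[2]-z))
print(fitm(W,"mantle_100",(.598,-.186)))
E
```

```text
clock: 17.1
position: [0.5203, -0.02, 0.1735]
ee_rot: [0.5, 0.5, -0.5, 0.501]
ft_force: [0.6, 0.9, -0.1]
grip_width: 0.293
clock: 17.8
position: [0.5971, -0.1834, 0.173]
ee_rot: [0.5, 0.501, -0.499, 0.5]
ft_force: [0.1, 0.5, 0.3]
grip_width: 0.294
t 17.8 pos [ 597.1 -183.4  173. ] f [0.1 0.5 0.3] grip 25.1
shift tool mm [72.   0.9  2.6]
turn [ 0.0016 -0.0008 -0.0001]
[ 0.5971 -0.1831  0.1731] 0.069 [ 0.5975 -0.1849] 5820 4740 -0.00197685324672903 2.7999238603504915e-05
[ 0.5971 -0.1831  0.1731] 0.072 [ 0.5974 -0.1843] 5291 4444 -0.0008366335996343142 -0.00038655647865482555
[ 0.5971 -0.1831  0.1731] 0.075 [ 0.5974 -0.1834] 4561 4123 0.00011799104627375351 -0.0005426958480440839
(array([ 0.5993, -0.1861]), 3582, np.float64(0.0007772193331402615))
```

View pics/w9.png

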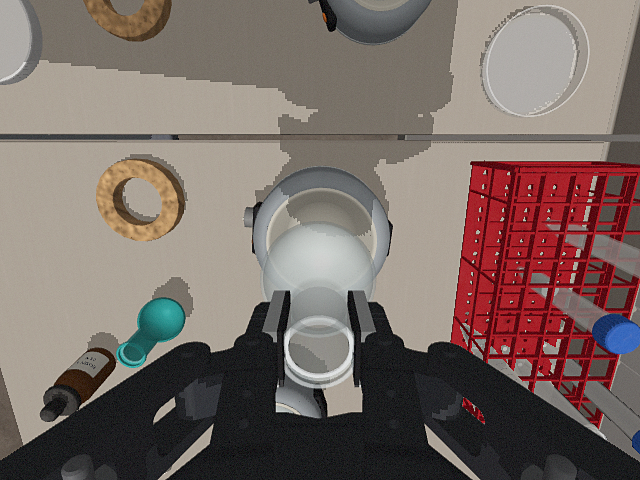

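```bash
python3 -m handwheel '15 1.5 2 0 0 0 15;25 0 0 0 0 0 15;15 0 0 0 0 0 15;8 0 0 0 0 0 15;4 0 0 0 0 0 15;0 0 0 0 0 0 15' ; python3 -m handwheel '2 0 0 0 0 0 15;0 0 0 0 0 0 15' ;python3 go.py 599 -186 101
```

```text
clock: 18.45
position: [0.599, -0.1865, 0.1057]
ee_rot: [0.5, 0.5, -0.5, 0.5]
ft_force: [-1.0, 0.9, -0.3]
grip_width: 0.294
clock: 18.65
position: [0.5995, -0.1864, 0.1043]
ee_rot: [0.5, 0.5, -0.499, 0.5]
ft_force: [1.2, 3.2, 0.6]
grip_width: 0.29
t 18.6 pos [ 599.5 -186.4  104.3] f [1.2 3.2 0.6] grip 24.8
shift tool mm [ 3.3 -0.5 -0.4]
turn [ 0.0007 -0.0006 -0.0015]
```

```bash
python3 -m handwheel '1.5 0 0 0 0 0 15;0 0 0 0 0 0 15' ;python3 -m handwheel '1.5 0 0 0 0 0 15;0 0 0 0 0 0 15' ;python3 go.py 599 -186 101
```

```text
clock: 18.85
position: [0.5994, -0.1858, 0.1027]
ee_rot: [0.5, 0.5, -0.499, 0.5]
ft_force: [0.4, 6.8, 2.3]
grip_width: 0.292
clock: 19.05
position: [0.5993, -0.1857, 0.1012]
ee_rot: [0.5, 0.5, -0.499, 0.5]
ft_force: [0.3, 6.6, 3.5]
grip_width: 0.287
t 19.1 pos [ 599.3 -185.7  101.2] f [0.3 6.6 3.5] grip 24.5
shift tool mm [ 0.2 -0.3  0.3]
turn [ 0.0013 -0.0014 -0.001 ]
```

```bash
python3 -m handwheel '0 0 -1.5 0 0 0 15;0.5 0 0 0 0 0 15;0 0 0 0 0 0 15' ;python3 go.py 599 -186 101
```

```text
clock: 19.35
position: [0.5993, -0.1852, 0.1009]
ee_rot: [0.5, 0.5, -0.5, 0.5]
ft_force: [0.1, 4.7, 5.1]
grip_width: 0.293
t 19.4 pos [ 599.3 -185.2  100.9] f [0.1 4.7 5.1] grip 25.0
shift tool mm [-0.1 -0.3  0.8]
turn [ 0.0005 -0.0002 -0.0012]
```

```bash
python3 -m handwheel '0.5 0 -1 0 0 0 15;1 0 0 0 0 0 15;0 0 0 0 0 0 15' ;python3 go.py 599 -186 101
```

```text
clock: 19.65
position: [0.5995, -0.1849, 0.1007]
ee_rot: [0.5, 0.499, -0.5, 0.501]
ft_force: [-4.3, 3.8, 15.9]
grip_width: 0.295
t 19.6 pos [ 599.5 -184.9  100.7] f [-4.3  3.8 15.9] grip 25.2
shift tool mm [-0.3 -0.5  1.1]
turn [-0.0001  0.0012 -0.0018]
```

Bottomed out, with 16 N on the tool and z no longer dropping. Releasing.

```bash
python3 -m handwheel '0 0 0 0 0 0 35;0 0 0 0 0 0 50;0 0 0 0 0 0 60;0 0 0 0 0 0 60;-20 0 0 0 0 0 60;-40 0 0 0 0 0 60;-40 0 0 0 0 0 60;0 0 0 0 0 0 60' ; python3 go.py 399.5 321 200;  python3 - <<'E'
from fit import *
c=cam("wrist");cv2.imwrite("pics/w10.png",c["color"])
W=cloud(c).reshape(-1,3);W=W[~np.isnan(W[:,0])]
print(*fitf(W,"flask_100",(.599,-.185),.028));print(fitm(W,"mantle_100",(.598,-.186)))
E
```

```text
clock: 20.45
position: [0.6013, -0.185, 0.2045]
ee_rot: [0.501, 0.497, -0.499, 0.503]
ft_force: [-0.4, 0.5, 0.1]
grip_width: 0.703
t 20.4 pos [ 601.3 -185.   204.5] f [-0.4  0.5  0.1] grip 60.1
shift tool mm [   1.5 -201.9 -506. ]
turn [-0.0001  0.0026 -0.008 ]
[ 0.5997 -0.1847] 3547 827 6.070451538824767e-05 -0.0006914662231939425
(array([ 0.5992, -0.1849]), 2259, np.float64(0.0009728014500969057))
```

View pics/w10.png

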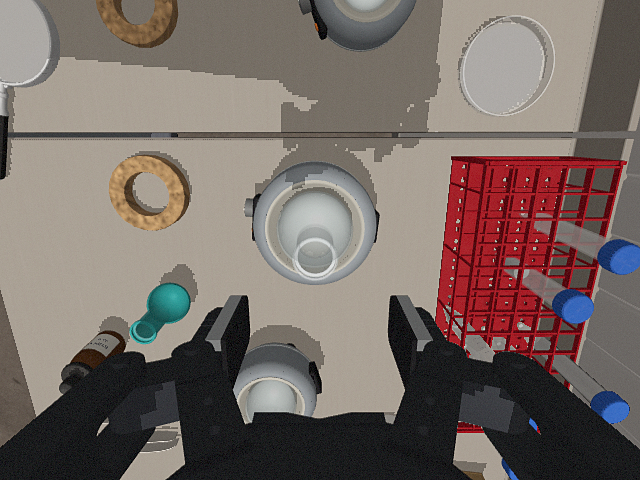

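Flask_100 is seated, upright and concentric. Last is flask_250.

```bash
python3 -m handwheel '0 -9 -23 0 0 0 60;0 -16 -42 0 0 0 60;0 -18 -45 0 0 0 60;0 -18 -45 0 0 0 60;0 -18 -45 0 0 0 60;0 -18 -45 0 0 0 60;0 -18 -45 0 0 0 60;0 -18 -45 0 0 0 60' ;python3 -m handwheel '0 -18 -45 0 0 0 60;0 -18 -45 0 0 0 60;0 -17 -43 0 0 0 60;0 -10 -25 0 0 0 60;0 -5 -13 0 0 0 60;0 0 0 0 0 0 60;0 0 0 0 0 0 60'; python3 go.py 399.5 321 98; python3 - <<'E'
from fit import *
c=cam("wrist");cv2.imwrite("pics/w11.png",c["color"])
W=cloud(c).reshape(-1,3);W=W[~np.isnan(W[:,0])]
print(*fitf(W,"flask_250",(.3995,.321)))
E
```

```text
clock: 21.3
position: [0.4644, 0.1513, 0.1977]
ee_rot: [-0.5, -0.5, 0.501, -0.5]
ft_force: [1.5, -0.2, 0.5]
grip_width: 0.698
clock: 22.0
position: [0.3979, 0.3204, 0.1978]
ee_rot: [-0.5, -0.5, 0.5, -0.5]
ft_force: [0.2, -0.3, -1.1]
grip_width: 0.701
t 22.0 pos [397.9 320.4 197.8] f [ 0.2 -0.3 -1.1] grip 59.9
shift tool mm [99.8  1.7 -0.7]
turn [-0.0001  0.0009  0.0009]
[0.4001 0.3216] 4284 969 -0.0003273499317743983 -0.0013290927731957145
```

View pics/w11.png

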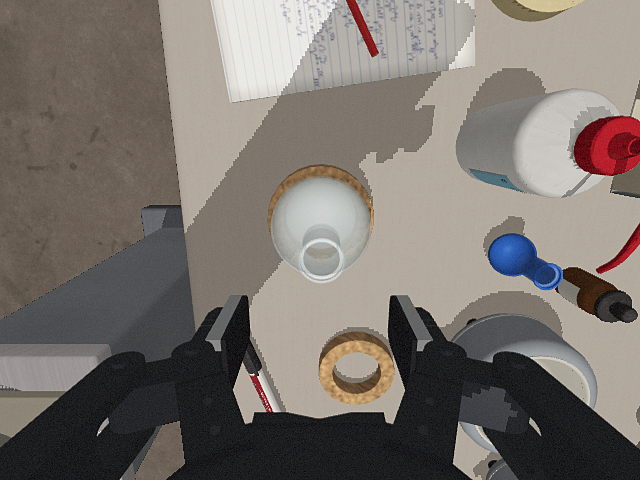

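Flask_250 is the largest globe, in its ring, mouth at (321,258), centred. Descending and gripping a bit firmer.

```bash
python3 -m handwheel '25 2 -1 0 0 0 60;35 0 0 0 0 0 60;28 0 0 0 0 0 60;10 0 0 0 0 0 60;0 0 0 0 0 0 60;0 0 0 0 0 0 15;0 0 0 0 0 0 15;0 0 0 0 0 0 15' 45; python3 -m handwheel '0 0 0 0 0 0 15;0 0 0 0 0 0 15;0 0 0 0 0 0 15'; python3 go.py 399.5 321 98
```

```text
clock: 22.85
position: [0.4002, 0.3227, 0.1018]
ee_rot: [0.501, 0.5, -0.5, 0.5]
ft_force: [-1.2, -0.6, 4.9]
grip_width: 0.293
clock: 23.15
position: [0.4002, 0.3228, 0.1017]
ee_rot: [0.501, 0.5, -0.499, 0.5]
ft_force: [-1.5, -0.3, 7.5]
grip_width: 0.29
t 23.1 pos [400.2 322.8 101.7] f [-1.5 -0.3  7.5] grip 24.7
shift tool mm [ 3.7 -0.7  1.8]
turn [ 0.0001 -0.0006 -0.0015]
```

```bash
python3 -m handwheel '-10 0 0 0 0 0 15;-30 0 0 0 0 0 15;-40 0 0 0 0 0 15;-24 0 0 0 0 0 15;0 15 13 0 0 0 15;0 28 24 0 0 0 15;0 34 29 0 0 0 15;0 36 31 0 0 0 15' ;python3 -m handwheel '0 34 29 0 0 0 15;0 26 22 0 0 0 15;0 14 12 0 0 0 15;0 4 4 0 0 0 15;0 0 0 0 0 0 15;0 0 0 0 0 0 15';python3 go.py 591 158.5 124; python3 - <<'E'
from fit import *
c=cam("wrist");cv2.imwrite("pics/w12.png",c["color"])
W=cloud(c).reshape(-1,3);W=W[~np.isnan(W[:,0])]
p=manip.get_obs()["position"];x,y=p[0],p[1]
for z in (.093,.096,.099): print(p,z,*fitf(W,"flask_250",(x,y),p[2]-z))
print(fitm(W,"mantle_250",(.591,.158)))
E
```

```text
clock: 23.95
position: [0.5137, 0.2245, 0.2058]
ee_rot: [0.5, 0.5, -0.499, 0.501]
ft_force: [0.7, 0.9, -1.1]
grip_width: 0.293
clock: 24.55
position: [0.5895, 0.1603, 0.205]
ee_rot: [0.499, 0.501, -0.499, 0.501]
ft_force: [0.2, 0.3, -1.0]
grip_width: 0.288
t 24.6 pos [589.5 160.3 205. ] f [ 0.2  0.3 -1. ] grip 24.6
shift tool mm [81.   1.5  1.8]
turn [ 0.0027 -0.0006  0.    ]
[0.5896 0.1602 0.2051] 0.093 [0.5896 0.1585] 9578 5021 -0.0017051545144816972 0.00039563788656288464
[0.5896 0.1602 0.2051] 0.096 [0.5896 0.1596] 8366 4784 -0.0005596852374207227 -0.0003963311080990746
[0.5896 0.1602 0.2051] 0.099 [0.5896 0.1607] 6934 4489 0.00042274721299082746 -0.0004927965827961796
(array([0.5917, 0.1583]), 3183, np.float64(0.0004890482866381001))
```

View pics/w12.png

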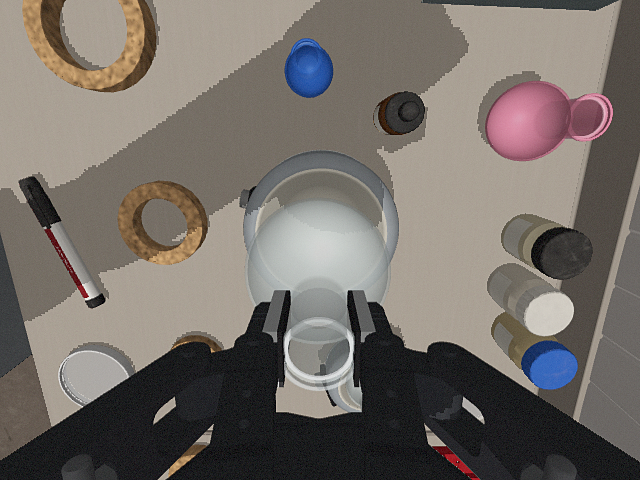

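```bash
python3 -m handwheel '15 1.5 0.5 0 0 0 15;25 0 0 0 0 0 15;20 0 0 0 0 0 15;10 0 0 0 0 0 15;5 0 0 0 0 0 15;0 0 0 0 0 0 15' ; python3 -m handwheel '1.5 0 0 0 0 0 15;0 0 0 0 0 0 15' ;python3 go.py 591 158.5 124
```

```text
clock: 25.2
position: [0.592, 0.158, 0.1293]
ee_rot: [0.5, 0.5, -0.5, 0.5]
ft_force: [0.6, -0.3, -0.1]
grip_width: 0.293
clock: 25.4
position: [0.5926, 0.158, 0.1288]
ee_rot: [0.5, 0.5, -0.5, 0.5]
ft_force: [-0.2, -0.8, -1.5]
grip_width: 0.293
t 25.4 pos [592.6 158.  128.8] f [-0.2 -0.8 -1.5] grip 25.0
shift tool mm [ 4.8 -1.7 -0.5]
turn [ 0.     -0.0002 -0.0011]
```

```bash
python3 -m handwheel '2 0 0 0 0 0 15;0 0 0 0 0 0 15' ; python3 -m handwheel '1.5 0 0 0 0 0 15;0 0 0 0 0 0 15' ;python3 -m handwheel '1 0 0 0 0 0 15;0 0 0 0 0 0 15' ;python3 go.py 591 158.5 124
```

```text
clock: 25.6
position: [0.5923, 0.1584, 0.1264]
ee_rot: [0.5, 0.5, -0.5, 0.5]
ft_force: [-0.5, 1.8, -0.6]
grip_width: 0.294
clock: 25.8
position: [0.5921, 0.1587, 0.1248]
ee_rot: [0.5, 0.5, -0.499, 0.5]
ft_force: [-0.4, 3.7, 0.4]
grip_width: 0.291
clock: 26.0
position: [0.5922, 0.1589, 0.1243]
ee_rot: [0.5, 0.5, -0.499, 0.5]
ft_force: [-3.3, 3.8, 6.1]
grip_width: 0.289
t 26.0 pos [592.2 158.9 124.3] f [-3.3  3.8  6.1] grip 24.7
shift tool mm [ 0.3 -1.2  0.4]
turn [ 0.0008 -0.0011 -0.0004]
```

Seated at the expected height. Nudging 1 mm, then releasing.

```bash
python3 -m handwheel '1 0 -1 0 0 0 15;0 0 0 0 0 0 15;0 0 0 0 0 0 35;0 0 0 0 0 0 50;0 0 0 0 0 0 60;0 0 0 0 0 0 60;-20 0 0 0 0 0 60;-40 0 0 0 0 0 60'; python3 -m handwheel '-40 0 0 0 0 0 60;-30 0 0 0 0 0 60;0 0 0 0 0 0 60';  python3 - <<'E'
from fit import *
c=cam("wrist");cv2.imwrite("pics/w13.png",c["color"])
W=cloud(c).reshape(-1,3);W=W[~np.isnan(W[:,0])]
print(*fitf(W,"flask_250",(.5915,.159),.028));print(fitm(W,"mantle_250",(.591,.158)))
c=cam("scene");cv2.imwrite("pics/s13.png",c["color"])
c=cam("side");cv2.imwrite("pics/sd13.png",c["color"])
E
```

```text
clock: 26.8
position: [0.5908, 0.1577, 0.1803]
ee_rot: [-0.498, -0.501, 0.502, -0.499]
ft_force: [0.4, -0.0, 0.0]
grip_width: 0.704
clock: 27.1
position: [0.5938, 0.1597, 0.2571]
ee_rot: [0.502, 0.499, -0.498, 0.501]
ft_force: [0.4, 0.4, -1.3]
grip_width: 0.702
[0.592  0.1592] 4943 655 2.968443584764474e-05 -0.0006943007312784494
(array([0.5916, 0.159 ]), 2254, np.float64(0.0006937793929363573))
```

View pics/w13.png

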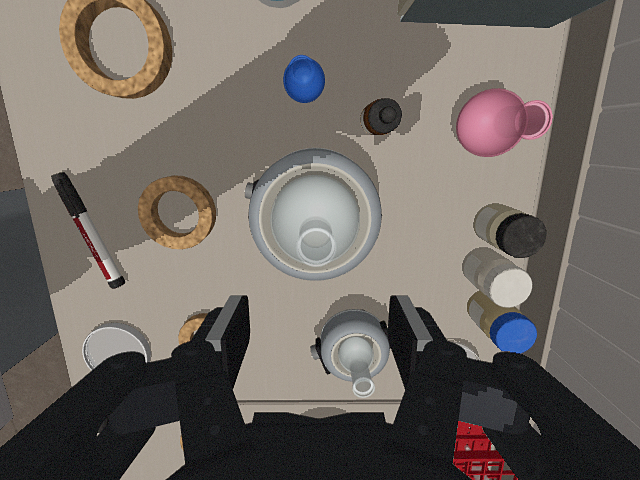

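View pics/s13.png

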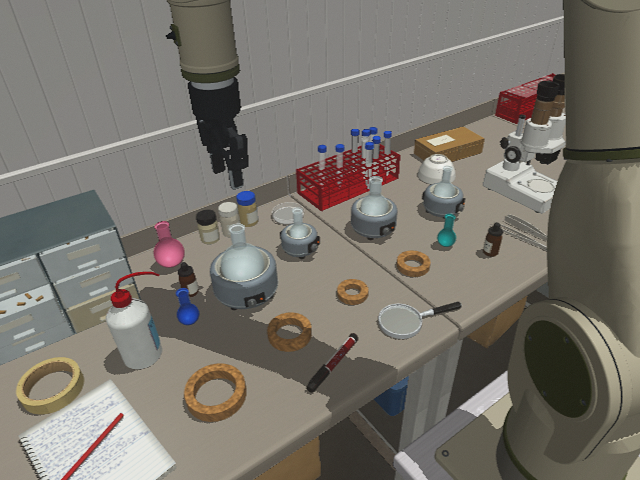

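Scene picture: all four flasks stand upright in their own mantles at (238,255), (297,233), (375,207), (443,190). The rings are empty, and the wash bottle (133,330) and dropper bottle (493,240) are where they were. One last numeric check, then hand in.

```bash
python3 - <<'E'
from fit import *
from workcell import hand_in
C={"25":(.637,-.003),"50":(.555,-.367),"100":(.599,-.185),"250":(.5915,.159)}
for n in ("scene","side"):
    c=cam(n);W=cloud(c).reshape(-1,3);W=W[~np.isnan(W[:,0])]
    for k,s in C.items(): 
        f=fitf(W,"flask_"+k,s,.028);print(n,k,f[0],f[1:3],np.round(f[3:],4),"mantle",fitm(W,"mantle_"+k,s)[0])
print(manip.get_obs()["ft_force"],hand_in())
E
```

```text
scene 25 [ 0.6371 -0.0041] (131, 92) [ 0.0002 -0.0001] mantle [ 0.6358 -0.0046]
scene 50 [ 0.5537 -0.3687] (232, 93) [0.     0.0001] mantle [ 0.5532 -0.3685]
scene 100 [ 0.5985 -0.1866] (424, 149) [ 0.0001 -0.0001] mantle [ 0.5977 -0.1869]
scene 250 [0.5913 0.1572] (1111, 235) [-0.0001 -0.0001] mantle [0.5908 0.1572]
side 25 [ 0.6371 -0.0023] (121, 88) [ 0.0007 -0.0003] mantle [ 0.6369 -0.0028]
side 50 [ 0.5552 -0.3665] (173, 77) [ 0.0007 -0.0003] mantle [ 0.5548 -0.3668]
side 100 [ 0.5993 -0.1844] (312, 128) [ 0.0002 -0.0001] mantle [ 0.5992 -0.185 ]
side 250 [0.5915 0.1591] (834, 193) [ 0.0003 -0.0003] mantle [0.5912 0.1589]
the job is handed in; nothing more can be done
[-0.4106  0.0606 -0.2061] None
```

I lifted all four flasks out of their cork rings, lowered each into the mantle of its own size and released it. The job was handed in at about 27 s of the 128 s allowed; no verdict is reported.

**Last checks:** In both fixed cameras each flask fits within about 1.5 mm of its bowl's axis, and its globe matches the 28 mm seated height to under 1 mm. All four necks look upright, and the gripper was open and clear at about 0.25 m. The wash bottle and dropper bottle stand where they were, judged by eye in the picture.

**What did not go exactly to plan:**
- **Gripping:** the tool stopped 2 to 4 mm above the commanded height with 6 to 8 N on it, so I used the measured heights for placing.
- **Seating flask_100:** it slid down one side of its bowl, and I nudged it 2.5 mm before it was home.

The cameras differ by about 2 mm on absolute positions, but flask and mantle agree within each one.

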